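# Swap the screw cartons on the mosaic panel to their own sections

## Robot

A 6-joint arm with a two-finger parallel gripper is mounted at the origin on the work surface. World frame = base frame: x ahead of the robot, y to its left, z up, the work surface at z = 0. Lengths are in mm, angles in degrees, forces in N, time in s.
With the tool pointing down it reaches from about 350 to 775 mm from the base axis. Payload 7.3 kg.
Tool frame: the origin (TCP) lies on the centre line of the jaws, within the pads' length; the fingertips stand 22 mm ahead of it and the grasp point (between the pads) lies 3 mm ahead of it (tip_extent is the distance from the TCP to the fingertips, in mm); z points along the fingers, y is the line along which they close (so a half turn about z gives the same grasp; the last joint's range is limited). The gripper opens to 92 mm and grips with 3 to 60 N. Pads are 19 mm wide; open, the fingers measure 130 mm over their backs; the gripper's body (75 mm by 190 mm) begins 47 mm behind the grasp point.
Start: joints at [62.338, 19.595, 87.324, -0, 73.075, -8.365], TCP at [173.481, 495.527, 248.741] pointing down, gripper open.
Joint ranges: [-145.02, 145.02], [-44.19, 115.74], [2.07, 154.8], [-57.11, 237.11], [16.16, 152.29], [-177.93, 177.93]. Speed limits (degrees/s): [147.25, 147.25, 180, 180, 180, 180].

## Interface

Orientations are given as a 3x3 rotation matrix whose columns are the frame's x, y, z axes.
In Python, from cell import * gives the robot as it stands.
- The arm moves only by the shell command python3 -m jog 'ROWS' [OPENING] [FORCE]. ROWS is JSON, a list of rows, each a list of 2 entries, a list of its own where there are three numbers: the shift along the tool's x, y, z as a fraction of full scale, then the turn about the tool's z as a fraction of full scale. A call has 1 to 5 rows; each row is the pose to reach, as a shift and turn from the pose commanded when the call began, along the tool's axes at that moment; what a row does not reach only later rows make up. Full scale, the value 1, is 0.2 m for a shift and 120 degrees for a turn. A row lasts 1/12 s, in which the tool goes at most 41.7 mm and 7.16 degrees, less where a joint would pass 70% of its speed; a pose out of reach is approached as far as the arm can. A call with a number of a shift or a turn outside -1 to 1 is refused whole. A call with a gripper value outside its range is refused whole. OPENING is the gripper's target within -1 to 1 (fully open at 1, half-way at 0, shut at -1), set as the call begins (- or left out, the last holds). The fingers move at their own pace and stop on an object; FORCE is the grip in N (left out, the last holds). Time passes only in rows, so rows that repeat a pose let the fingers close. It gives the time, the measured TCP pose, the force, the opening and the grip force at its end, in the units of the state.
- get_obs(): the state, without advancing time (a new reading comes with each control period).
- get_image(name): name is "scene" or "side" or "wrist"; returns a dict with "color" (384x512x3 uint8, red, green, blue), "camera_matrix" (3x3 intrinsics, pixels), "dist_coeffs" ([k1, k2, p1, p2, k3] as OpenCV has them; the pictures are not rectified), "R" (3x3) and "t" (3): a world point X has camera coordinates R X + t; the wrist camera has in their place "hand_eye" (4x4, takes a point from camera to tool coordinates, whose origin is the TCP and whose axes are the flange's). Camera axes: x right, y down, z forward; pixel columns grow to the right and rows downward; lengths in mm; the calibration is good to about 2 mm. A picture is of the moment at which its call begins: read the wrist's pose just before it. There is no depth.
- job_done(): hands the job in; it is judged then, once.
The state is a dict: "clock": time; "joints": joint angles; "joint_vel": joint speeds; "joint_efforts": joint torques, N m; "tcp_pos": TCP position; "tool_rot": TCP orientation; "ft_force": force on the tool from outside, world axes, zero at the start; "moment": the same for the moment, N m; "finger_gap": opening from 0.0 (shut) to 1.0 (fully open); "grasp_force": force on a finger pad.
Only numpy, scipy, OpenCV 4.12 (cv2) and the standard library are available. Lean on these libraries where they do the work, as an engineer would, in place of code of your own. Each camera call takes 0.05 s, during which the arm holds its last target. There are 200 camera calls.

## Task

The four open screw cartons on the mosaic panel are standing on the wrong sections: swap them round so that each stands in the middle of the section whose border is begun with its own colour of screw. The bare section is a free spot you may use on the way. Keep the cartons level so that nothing spills, set them down gently rather than dropping them, and leave the standing drill where it is.

Things in the scene. Friction and masses are not known exactly. Their poses are not given: they have to be found in the camera images.
- carton_black: small open-topped dark grey carton full of black screws, 80 mm long (its x axis) by 54 mm wide (its y axis) by 45 mm high, 0.25 to 0.5 kg, rigid walls with a pale blank label on each long side; loose. Origin: centre of its underside, z up. Plain to take from above across the 54 mm width.
- carton_silver: small open-topped white carton full of bright silver screws, 80 mm long (its x axis) by 54 mm wide (its y axis) by 45 mm high, 0.25 to 0.5 kg, rigid walls with a pale blank label on each long side; loose. Origin: centre of its underside, z up. Plain to take from above across the 54 mm width.
- carton_blue: small open-topped blue carton full of blue screws, 80 mm long (its x axis) by 54 mm wide (its y axis) by 45 mm high, 0.25 to 0.5 kg, rigid walls with a pale blank label on each long side; loose. Origin: centre of its underside, z up. Plain to take from above across the 54 mm width.
- carton_green: small open-topped green carton full of green screws, 80 mm long (its x axis) by 54 mm wide (its y axis) by 45 mm high, 0.25 to 0.5 kg, rigid walls with a pale blank label on each long side; loose. Origin: centre of its underside, z up. Plain to take from above across the 54 mm width.
- section_black: fixed plywood mosaic section, 142 x 142 x 12 mm thick, begun with one border row of black screw heads (8 mm wide, 1 mm proud); its middle is bare wood with pencil lines. Origin: centre of underside, z up, x and y square to its edges; the carton stands on its top, 12 mm above. Six sections lie 145 mm apart, two rows of three, in one frame whose rails rise 8 mm above them.
- section_silver: fixed plywood mosaic section, 142 x 142 x 12 mm thick, begun with one border row of bright silver screw heads (8 mm wide, 1 mm proud); its middle is bare wood with pencil lines. Origin: centre of underside, z up, x and y square to its edges; the carton stands on its top, 12 mm above. Six sections lie 145 mm apart, two rows of three, in one frame whose rails rise 8 mm above them.
- section_blue: fixed plywood mosaic section, 142 x 142 x 12 mm thick, begun with one border row of blue screw heads (8 mm wide, 1 mm proud); its middle is bare wood with pencil lines. Origin: centre of underside, z up, x and y square to its edges; the carton stands on its top, 12 mm above. Six sections lie 145 mm apart, two rows of three, in one frame whose rails rise 8 mm above them.
- section_green: fixed plywood mosaic section, 142 x 142 x 12 mm thick, begun with one border row of green screw heads (8 mm wide, 1 mm proud); its middle is bare wood with pencil lines. Origin: centre of underside, z up, x and y square to its edges; the carton stands on its top, 12 mm above. Six sections lie 145 mm apart, two rows of three, in one frame whose rails rise 8 mm above them.
- section_bare: fixed plywood section of the same size and thickness in the same frame, with pencil lines but not one screw: at the start it is empty, a free spot. Origin: centre of its underside. (The sixth section is all covered with screw heads, finished, and is not listed.)
- drill: lime-green and black cordless drill standing upright on its battery on the table to the left of the panel, 1.3 kg, 211 mm high, about 210 mm long along its x axis (from 65 mm behind to 145 mm ahead of the origin) and 76 mm wide; loose. Origin: centre of the battery's underside.
There are look-alikes about, which are no part of the job. There is more than one size of the carton_silver; the one meant has the size given above.

How it is judged:
By the outcome, as a careful person would: the job done as asked, in the order asked, and still so for the second after the job is handed in, with the robot touching nothing.
It also fails if it takes over 106 s, if anything falls off the work surface, if the arm or the gripper's body presses on something with over 40 N, if the wrist force passes 120 N, or if a joint passes its speed limit or range.

## Working session

There is one attempt and no reset: what is moved stays moved. The work goes in short steps, Python scripts to look and compute and a shell command to move; the robot and the scene stay as the last step left them, time stands still between calls to the robot, and variables do not carry over. Pictures are saved under pics/ and viewed, at most 14 in all, crops included, and the job is handed in when it is done.

```bash
mkdir -p pics; ls; cat > h.py <<'E'
from cell import *
import numpy as np, cv2
def snap(name, f):
    o=get_obs(); im=get_image(name); cv2.imwrite('pics/'+f, cv2.cvtColor(im['color'],cv2.COLOR_RGB2BGR)); return o,im
def ext(im,o):
    if 'R' in im: return np.array(im['R']),np.array(im['t'])
    T=np.eye(4);T[:3,:3]=o['tool_rot'];T[:3,3]=o['tcp_pos']
    M=np.linalg.inv(T@np.array(im['hand_eye'])); return M[:3,:3],M[:3,3]
def cast(im,o,uv,z):
    R,t=ext(im,o); uv=np.array(uv,float).reshape(-1,1,2)
    p=cv2.undistortPoints(uv,np.array(im['camera_matrix']),np.array(im['dist_coeffs'])).reshape(-1,2)
    d=np.c_[p,np.ones(len(p))]@R; c=-R.T@t
    return c+d*((z-c[2])/d[:,2])[:,None]
E
python3 - <<'E'
from h import *
o,_=snap('scene','scene0.png');snap('side','side0.png');snap('wrist','wrist0.png')
print(o['clock'],o['tcp_pos'],np.round(o['tool_rot'],3),o['finger_gap'])
E
```

```text
pics
0.0 [173.29143772 495.16047028 248.0194109 ] [[-0.944  0.33  -0.001]
 [ 0.33   0.944 -0.001]
 [ 0.    -0.002 -1.   ]] 1.0002939082747908
```

View pics/scene0.png

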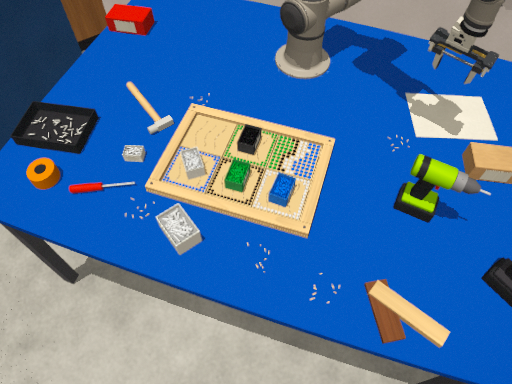

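View pics/side0.png

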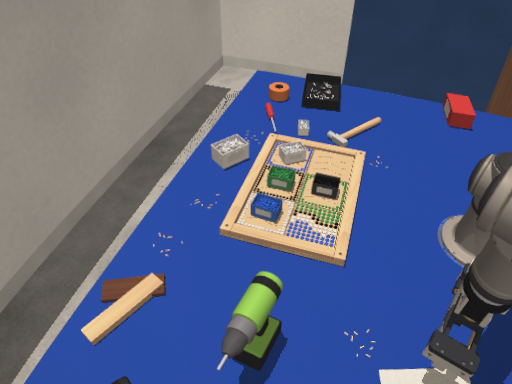

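View pics/wrist0.png

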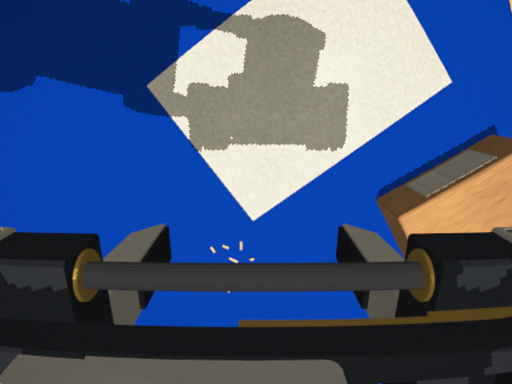

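The scene view shows the bare section at about (205,135), with green (black carton at 248,138) and finished beside it. The front row is blue (silver carton at 193,163), black (green carton at 237,175) and silver (blue carton at 282,190). The side view agrees. The wrist view shows only paper and block. The job is therefore two swaps through the bare section. I'll measure next.

```bash
cat > m.py <<'E'
from h import *
def masks(rgb):
    h=cv2.cvtColor(rgb,cv2.COLOR_RGB2HSV); H,S,V=cv2.split(h)
    return dict(green=(H>50)&(H<80)&(S>150)&(V>40), blue=(H>100)&(H<118)&(S>120)&(V>40),
                black=(V<50), white=(S<50)&(V>110), wood=(H>8)&(H<28)&(S>50)&(V>140))
E
python3 - <<'E'
from m import *
for cam,roi in (('scene',(95,240,140,340)),('side',(130,265,220,370))):
    o=get_obs(); im=get_image(cam); rgb=im['color']
    M=masks(rgb)
    w=np.zeros(rgb.shape[:2],np.uint8); a=roi; w[a[0]:a[1],a[2]:a[3]]=M['wood'][a[0]:a[1],a[2]:a[3]]
    w=cv2.morphologyEx(w,cv2.MORPH_CLOSE,np.ones((5,5)))
    c=max(cv2.findContours(w,cv2.RETR_EXTERNAL,cv2.CHAIN_APPROX_NONE)[0],key=cv2.contourArea)
    P=cast(im,o,c.reshape(-1,2),20)[:,:2].astype(np.float32)
    r=cv2.minAreaRect(P); print(cam,'frame',np.round(r[0]),np.round(r[1]),round(r[2],1)); print(np.round(cv2.boxPoints(r)))
    ins=np.zeros_like(w); cv2.drawContours(ins,[cv2.convexHull(c)],-1,1,-1); ins=cv2.erode(ins,np.ones((7,7)))
    for k in ('black','green','blue','white'):
        m=cv2.morphologyEx((M[k]&(ins>0)).astype(np.uint8),cv2.MORPH_OPEN,np.ones((5,5)))
        for q in cv2.findContours(m,cv2.RETR_EXTERNAL,cv2.CHAIN_APPROX_NONE)[0]:
            if cv2.contourArea(q)<150: continue
            mm=cv2.moments(q); u=[mm['m10']/mm['m00'],mm['m01']/mm['m00']]
            print(k,np.round(u),cv2.contourArea(q),np.round(cast(im,o,[u],45))[0])
E
```

```text
scene frame [556. -41.] [376. 509.] 0.8
[[ 364.  211.]
 [ 371. -298.]
 [ 747. -293.]
 [ 740.  216.]]
black [249. 135.] 240.5 [463. -52.  45.]
green [237. 175.] 450.5 [620. -36.  45.]
blue [281. 189.] 502.0 [626. 105.  45.]
white [192. 162.] 474.0 [ 621. -180.   45.]
side frame [555. -40.] [362. 533.] 0.8
[[ 370.  224.]
 [ 378. -309.]
 [ 740. -304.]
 [ 733.  229.]]
black [326. 182.] 249.0 [479. -64.  45.]
blue [268. 204.] 390.5 [623.  95.  45.]
white [292. 152.] 423.0 [ 621. -179.   45.]
```

```bash

python3 -m jog '[[[-0.7,-0.55,-0.5],-0.06],[[-0.7,-0.55,-0.5],-0.12],[[-0.7,-0.55,-0.5],-0.161],[[-0.7,-0.55,-0.5],-0.161],[[-0.7,-0.55,-0.5],-0.161]]' 1
for i in 1 2 3; do python3 -m jog '[[[-0.1,-0.16,-0.02],0],[[-0.2,-0.32,-0.04],0],[[-0.3,-0.48,-0.06],0],[[-0.385,-0.645,-0.085],0]]'; done
python3 -m jog '[[[0,0,0],0],[[0,0,0],0],[[0,0,0],0]]'
python3 - <<'E'
from h import *
o,im=snap('wrist','w1.png'); print(o['clock'],o['tcp_pos'],np.round(o['tool_rot'],3),o['joints']); print(np.round(im['hand_eye'],2)); print(np.round(cast(im,o,[[0,0],[511,0],[0,383],[511,383],[256,192]],12)))
E
```

```text
clock: 0.67
tcp_pos: [269.6, 343.9, 349.7]
tool_rot: [[-1.0, -0.001, 0.0], [-0.001, 1.0, -0.0], [-0.0, -0.0, -1.0]]
ft_force: [2.1, 0.6, 0.7]
finger_gap: 0.998
grasp_force: 0.0
clock: 1.0
tcp_pos: [347.0, 214.8, 365.9]
tool_rot: [[-1.0, -0.001, 0.0], [-0.001, 1.0, 0.0], [-0.0, 0.0, -1.0]]
ft_force: [1.5, -0.4, 0.4]
finger_gap: 1.0
grasp_force: 0.0
clock: 1.33
tcp_pos: [424.0, 85.7, 382.8]
tool_rot: [[-1.0, -0.0, 0.0], [-0.0, 1.0, 0.0], [-0.0, 0.0, -1.0]]
ft_force: [-0.6, 0.1, 0.6]
finger_gap: 1.002
grasp_force: 0.0
clock: 1.67
tcp_pos: [501.1, -43.3, 399.6]
tool_rot: [[-1.0, -0.0, -0.0], [-0.0, 1.0, 0.0], [0.0, 0.0, -1.0]]
ft_force: [1.2, 0.4, -0.4]
finger_gap: 0.998
grasp_force: 0.0
clock: 1.92
tcp_pos: [500.1, -41.2, 399.3]
tool_rot: [[-1.0, 0.0, -0.001], [0.0, 1.0, 0.001], [0.001, 0.001, -1.0]]
ft_force: [0.2, 0.8, 0.5]
finger_gap: 0.996
grasp_force: 0.0
1.9167 [500.10041838 -41.1814132  399.34264622] [[-1.     0.    -0.001]
 [ 0.     1.     0.001]
 [ 0.001  0.001 -1.   ]] [-1.34825878e+01  1.30556643e+01  7.30470528e+01  2.94553067e-02
  9.39577628e+01 -1.03476756e+02]
[[  -0.     -0.96   -0.28   74.98]
 [   1.     -0.     -0.      0.17]
 [   0.     -0.28    0.96 -135.27]
 [   0.      0.      0.      1.  ]]
[[ 254. -451.   12.]
 [ 253.  378.   12.]
 [1057. -651.   12.]
 [1060.  583.   12.]
 [ 577.  -36.   12.]]
```

View pics/w1.png

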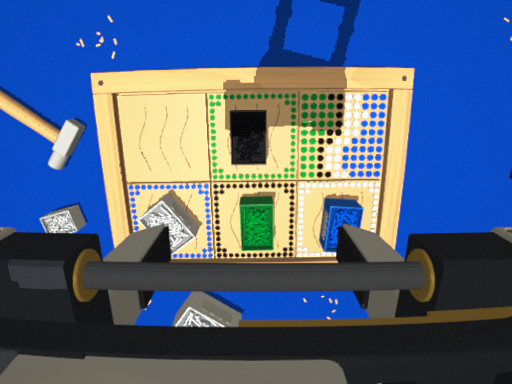

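Wrist view: black carton (248,138), green (257,223), silver (167,225, turned about 40°) and blue (342,225, slightly turned). The green ring spans (212–297, 97–178) and the black ring (217–293, 185–256). Next I'll measure the rings and the carton rims.

```bash
cat > n.py <<'E'
from m import *
def rects(im,o,lo=300,zt=57,show=True):
    rgb=im['color']; M=masks(rgb); out=[]
    for k in ('black','green','blue','white'):
        m=cv2.morphologyEx(M[k].astype(np.uint8),cv2.MORPH_CLOSE,np.ones((3,3))); m=cv2.morphologyEx(m,cv2.MORPH_OPEN,np.ones((9,9)))
        for q in cv2.findContours(m,cv2.RETR_EXTERNAL,cv2.CHAIN_APPROX_NONE)[0]:
            a=cv2.contourArea(q)
            if a<lo or a>12000: continue
            r=cv2.minAreaRect(cast(im,o,q.reshape(-1,2),zt)[:,:2].astype(np.float32))
            (w,h),t=r[1],r[2]
            if w<h: w,h,t=h,w,t+90
            out.append((k,r[0],w,h,(t+90)%180-90))
            if show: print(k,'px',np.round(cv2.minAreaRect(q)[0]),'xy',np.round(r[0],1),'size',np.round([w,h]),'long axis yaw',round((t+90)%180-90,1))
    return out
def ring(im,o,k,box):
    "small dots of colour k in box u0,v0,u1,v1 -> rect on z=13"
    M=masks(im['color']); m=M[k].astype(np.uint8); u0,v0,u1,v1=box; w=np.zeros_like(m); w[v0:v1,u0:u1]=m[v0:v1,u0:u1]
    n,_,st,ce=cv2.connectedComponentsWithStats(w); s=[i for i in range(1,n) if 3<=st[i,4]<=60]
    P=cast(im,o,ce[s],13)[:,:2].astype(np.float32); r=cv2.minAreaRect(P)
    print('ring',k,len(s),np.round(r[0],1),np.round(r[1]),round(r[2],1))
E
python3 - <<'E'
from n import *
o=get_obs(); im=get_image('wrist'); rects(im,o)
ring(im,o,'green',(205,90,299,183)); ring(im,o,'black',(212,182,298,262))
ring(im,o,'blue',(122,181,214,262))
print(np.round(cast(im,o,[[210,94],[298,94],[212,182],[297,182]],12),1))
E
```

```text
black px [349. 249.] xy [663.9 121. ] size [58. 42.] long axis yaw 4.7
black px [453. 274.] xy [720.9 339.2] size [238. 166.] long axis yaw -90.0
black px [157. 248.] xy [ 663.2 -202.6] size [60. 42.] long axis yaw -4.7
black px [247. 137.] xy [478.9 -49.8] size [78. 51.] long axis yaw 0.5
green px [256. 222.] xy [617.4 -36.5] size [89. 50.] long axis yaw 1.0
blue px [291. 305.] xy [775.   30.2] size [270.  60.] long axis yaw 89.5
blue px [162. 308.] xy [ 783.6 -207.3] size [110.  62.] long axis yaw -27.1
blue px [342. 226.] xy [621.4 105.1] size [92. 61.] long axis yaw 1.2
white px [114. 374.] xy [ 949.2 -328.8] size [206.  48.] long axis yaw -85.6
white px [247. 372.] xy [932.1 -50.7] size [346.  58.] long axis yaw -89.8
white px [202. 309.] xy [ 784.1 -133.2] size [103.  73.] long axis yaw -89.3
white px [374. 245.] xy [660.4 161.8] size [95. 42.] long axis yaw 50.7
white px [ 58. 220.] xy [ 614.9 -368. ] size [61. 41.] long axis yaw -89.0
white px [153. 240.] xy [ 649.1 -210.8] size [156.  85.] long axis yaw -49.5
white px [ 62. 145.] xy [ 488.8 -340.2] size [82. 26.] long axis yaw -30.7
ring green 52 [483.8 -41.9] [132. 132.] 0.8
ring black 48 [631. -40.] [132. 132.] 0.9
ring blue 40 [ 633.1 -187.4] [132. 132.] 1.0
[[ 414.6 -109.7   12. ]
 [ 414.5   30.9   12. ]
 [ 559.8 -111.1   12. ]
 [ 559.7   34.4   12. ]]
```

```bash

python3 -m jog '[[[0.02,-0.01,0.2],-0.007],[[0.04,-0.02,0.4],-0.007],[[0.07,-0.03,0.6],-0.007],[[0.1,-0.04,0.8],-0.007],[[0.105,-0.045,0.95],-0.007]]'
python3 -m jog '[[[0,0,0.05],0],[[0,0,0.05],0],[[0,0,0.05],0]]' | head -2
python3 - <<'E'
from n import *
o,im=snap('wrist','w2.png'); print(o['tcp_pos']);rects(im,o)
ring(im,o,'green',(100,0,420,300))
E
```

```text
clock: 2.43
tcp_pos: [477.0, -48.8, 207.3]
tool_rot: [[-1.0, -0.017, -0.002], [-0.017, 1.0, 0.001], [0.002, 0.001, -1.0]]
ft_force: [0.3, -0.1, -0.1]
finger_gap: 1.006
grasp_force: 0.0
clock: 2.68
tcp_pos: [479.4, -49.5, 200.2]
[479.35669584 -49.53060413 200.16450671]
black px [157. 249.] xy [ 545.9 -143. ] size [33. 24.] long axis yaw -3.8
black px [350. 248.] xy [542.2  46.7] size [32. 27.] long axis yaw 1.2
black px [454. 274.] xy [571.4 171.5] size [137.  97.] long axis yaw -86.3
black px [254. 182.] xy [478.  -48.5] size [85. 54.] long axis yaw 0.9
green px [264. 306.] xy [608.7 -36. ] size [53. 34.] long axis yaw -89.2
blue px [501. 180.] xy [474.4 191. ] size [95. 23.] long axis yaw 14.2
white px [195. 370.] xy [ 703.8 -121.5] size [363.  46.] long axis yaw -87.1
white px [156. 310.] xy [ 618.2 -151. ] size [45. 37.] long axis yaw -87.1
white px [133. 248.] xy [ 545.4 -167.2] size [59. 24.] long axis yaw -51.8
white px [376. 244.] xy [539.1  70.9] size [59. 26.] long axis yaw 47.8
ring green 55 [484.5 -25.1] [133. 166.] 0.9
```

View pics/w2.png

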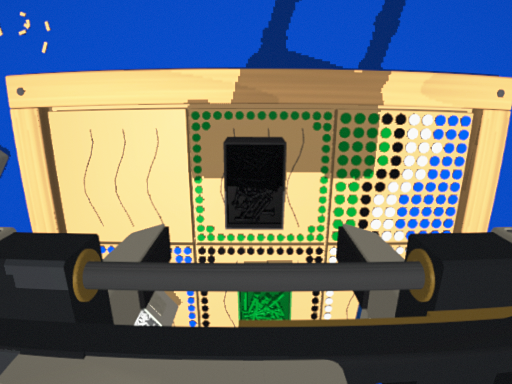

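The black carton's rim is at (254,182), giving (480,-48.5) with yaw 1°. The fingers straddle it, so I'll descend and grip.

```bash

python3 -m jog '[[[0,0.005,0.15],0],[[0,0.005,0.3],0],[[0,0.005,0.45],0],[[0,0.005,0.6],0],[[0,0.005,0.7],0]]'|grep tcp
python3 -m jog '[[[0,0,0.04],0],[[0,0,0.075],0],[[0,0,0.075],0],[[0,0,0.075],0]]' |grep -E 'tcp|ft'
python3 -m jog '[[[0,0,0],0],[[0,0,0],0],[[0,0,0],0],[[0,0,0],0],[[0,0,0],0]]' -0.5 25
python3 -m jog '[[[0,0,0],0],[[0,0,0],0],[[0,0,0],0],[[0,0,0],0],[[0,0,0],0]]'
```

```text
tcp_pos: [479.9, -49.2, 59.1]
tcp_pos: [480.5, -49.6, 45.9]
ft_force: [-0.3, 0.2, 0.4]
clock: 3.9
tcp_pos: [479.6, -49.5, 45.0]
tool_rot: [[-1.0, -0.015, 0.001], [-0.015, 1.0, -0.0], [-0.001, -0.0, -1.0]]
ft_force: [0.3, 1.4, 0.4]
finger_gap: 0.684
grasp_force: 0.0
clock: 4.32
tcp_pos: [479.4, -49.4, 44.8]
tool_rot: [[-1.0, -0.015, 0.0], [-0.015, 1.0, 0.0], [-0.0, 0.0, -1.0]]
ft_force: [-0.8, 0.4, 3.4]
finger_gap: 0.584
grasp_force: 25.0
```

```bash

python3 -m jog '[[[0,0,-0.03],0],[[0,0,-0.08],0],[[0,0,-0.15],0],[[0,0,-0.22],0],[[0,0,-0.25],0]]'|grep -E 'ft|gap'
python3 -m jog '[[[0,-0.05,0],0],[[-0.005,-0.15,0],0],[[-0.01,-0.25,0],0],[[-0.015,-0.35,0],0],[[-0.02,-0.45,0],0]]'|grep -E 'tcp|gap'
python3 -m jog '[[[0,-0.09,0],0],[[-0.005,-0.16,0],0],[[-0.005,-0.21,0],0],[[-0.005,-0.24,0],0],[[-0.005,-0.24,0],0]]'|grep -E 'tcp|gap'
python3 -m jog '[[[0,0,0.06],0],[[0,0,0.12],0],[[0,0,0.18],0],[[0,0,0.22],0],[[0,0,0.24],0]]'|grep -E 'tcp|ft'
python3 -m jog '[[[0,0,0.004],0],[[0,0,0.008],0],[[0,0,0.008],0],[[0,0,0.008],0]]'|grep -E 'tcp|ft|gap'
```

```text
ft_force: [0.3, -0.2, -2.4]
finger_gap: 0.588
tcp_pos: [484.3, -140.8, 94.1]
finger_gap: 0.59
tcp_pos: [486.4, -188.3, 94.4]
finger_gap: 0.582
tcp_pos: [485.9, -186.3, 45.6]
ft_force: [-1.1, -0.1, -3.0]
tcp_pos: [486.8, -187.5, 45.6]
ft_force: [-0.3, -0.1, -2.2]
finger_gap: 0.585
```

```bash

python3 -m jog '[[[0,0,0.004],0],[[0,0,0.004],0]]'|grep -E 'tcp|ft'
python3 -m jog '[[[0,0,0],0],[[0,0,0],0],[[0,0,0],0],[[0,0,0],0],[[0,0,0],0]]' 1 |grep gap
python3 -m jog '[[[0,0,0],0],[[0,0,-0.08],0],[[0,0,-0.25],0],[[0,0,-0.45],0],[[0,0,-0.65],0]]' |grep -E 'gap|tcp'
python3 -m jog '[[[-0.12,0.13,-0.1],0],[[-0.24,0.26,-0.125],0],[[-0.36,0.39,-0.125],0],[[-0.48,0.52,-0.125],0],[[-0.6,0.65,-0.125],0]]' |grep -E 'tcp'
python3 -m jog '[[[-0.086,0.087,0],0],[[-0.086,0.087,0],0],[[-0.086,0.087,0],0],[[-0.086,0.087,0],0]]' |grep -E 'tcp'
python3 - <<'E'
from n import *
o,im=snap('wrist','w3.png'); print(o['tcp_pos']);rects(im,o)
ring(im,o,'black',(200,80,340,229))
E
```

```text
tcp_pos: [486.9, -187.6, 44.9]
ft_force: [1.1, 0.9, 0.2]
finger_gap: 0.902
tcp_pos: [485.8, -187.0, 175.3]
finger_gap: 1.001
tcp_pos: [605.4, -54.2, 199.7]
tcp_pos: [620.8, -38.3, 198.9]
[620.83901513 -38.29224143 198.92500217]
black px [157. 249.] xy [ 686.4 -131.5] size [33. 24.] long axis yaw -3.9
black px [350. 248.] xy [683.   56.8] size [34. 25.] long axis yaw 5.5
black px [453. 274.] xy [714.4 183.2] size [138.  96.] long axis yaw -89.3
black px [84. 38.] xy [ 494.5 -183.2] size [71. 66.] long axis yaw -89.2
green px [256. 184.] xy [621.2 -35.8] size [84. 54.] long axis yaw 0.9
blue px [264. 309.] xy [753.3 -24.9] size [194.  45.] long axis yaw -88.7
blue px [405. 192.] xy [626.1 100.8] size [86. 73.] long axis yaw -3.2
blue px [ 10. 180.] xy [ 621.9 -272.8] size [96. 22.] long axis yaw -12.1
blue px [497. 160.] xy [596.5 192.6] size [135.  31.] long axis yaw 13.3
white px [204. 372.] xy [843.2 -98.5] size [329.  40.] long axis yaw -87.1
white px [169. 310.] xy [ 757.7 -126.3] size [59. 34.] long axis yaw -87.6
white px [374. 245.] xy [679.   81.8] size [53. 26.] long axis yaw 37.8
white px [134. 247.] xy [ 684.5 -154.7] size [56. 24.] long axis yaw -45.8
white px [101. 182.] xy [ 620.4 -179.6] size [86. 78.] long axis yaw 38.7
ring black 22 [590.6  -1.5] [156.  78.] 45.8
```

View pics/w3.png

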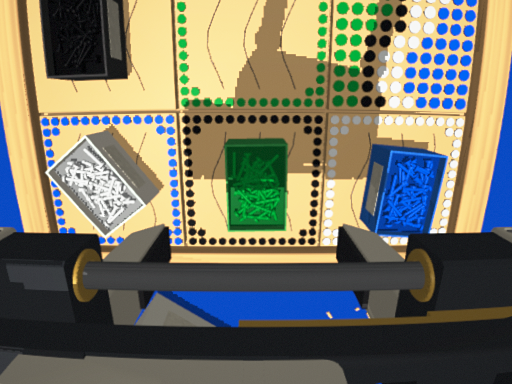

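The green carton is at (256,184), giving about (623,-36) with yaw 1°. The black carton stands on the bare section. Next I'll grip green and move it to the green section.

```bash

python3 -m jog '[[[-0.01,0.012,0.15],0],[[-0.01,0.012,0.3],0],[[-0.01,0.012,0.45],0],[[-0.01,0.012,0.6],0],[[-0.01,0.012,0.69],0]]'|grep tcp
python3 -m jog '[[[0,0,0.04],0],[[0,0,0.08],0],[[0,0,0.08],0],[[0,0,0.08],0]]' |grep -E 'tcp|ft'
python3 -m jog '[[[0,0,0],0],[[0,0,0],0],[[0,0,0],0],[[0,0,0],0],[[0,0,0],0]]' -0.5 25 |grep gap
python3 -m jog '[[[0,0,0],0],[[0,0,0],0],[[0,0,0],0],[[0,0,0],0],[[0,0,0],0]]'|grep -E 'tcp|gap|grasp'
python3 -m jog '[[[0,0,-0.03],0],[[0,0,-0.08],0],[[0,0,-0.15],0],[[0,0,-0.22],0],[[0,0,-0.25],0]]'|grep -E 'ft|gap'
python3 -m jog '[[[0.05,0,0],0],[[0.15,-0.005,0],0],[[0.25,-0.01,0],0],[[0.35,-0.015,0],0],[[0.45,-0.017,0],0]]'|grep -E 'tcp|gap'
python3 -m jog '[[[0.09,0,0],0],[[0.16,0,0],0],[[0.21,0,0],0],[[0.24,0,0],0],[[0.24,0,0],0]]'|grep -E 'tcp|gap'
python3 -m jog '[[[0,0,0.06],0],[[0,0,0.12],0],[[0,0,0.18],0],[[0,0,0.22],0],[[0,0,0.24],0]]'|grep -E 'tcp|ft'
```

```text
tcp_pos: [621.2, -36.7, 58.5]
tcp_pos: [624.0, -36.1, 46.4]
ft_force: [0.9, 0.5, 0.9]
finger_gap: 0.687
tcp_pos: [623.4, -35.5, 45.4]
finger_gap: 0.585
grasp_force: 24.9
ft_force: [0.1, -0.5, -3.5]
finger_gap: 0.587
tcp_pos: [532.3, -40.3, 95.3]
finger_gap: 0.588
tcp_pos: [484.4, -40.9, 95.5]
finger_gap: 0.589
tcp_pos: [485.7, -40.9, 46.3]
ft_force: [0.1, -0.4, -4.5]
```

```bash

python3 -m jog '[[[0,0,0.004],0],[[0,0,0.008],0],[[0,0,0.011],0],[[0,0,0.011],0]]'|grep -E 'tcp|ft'
python3 -m jog '[[[0,0,0],0],[[0,0,0],0],[[0,0,0],0],[[0,0,0],0],[[0,0,0],0]]' 1 |grep gap
python3 -m jog '[[[0,0,0],0],[[0,0,-0.08],0],[[0,0,-0.2],0],[[0,0,-0.38],0],[[0,-0.02,-0.5],0]]' |grep -E 'gap|tcp'
python3 -m jog '[[[0,-0.18,0],0],[[0,-0.36,0],0],[[0,-0.52,0],0],[[0,-0.64,0],0],[[0,-0.713,0],0]]' |grep -E 'tcp'
python3 -m jog '[[[0,0,0],0],[[0,0,0],0],[[0,0,0],0]]' |grep -E 'tcp|ft'
```

```text
tcp_pos: [485.9, -41.1, 45.5]
ft_force: [0.1, 0.3, -4.5]
finger_gap: 0.899
tcp_pos: [485.8, -44.7, 147.3]
finger_gap: 0.997
tcp_pos: [487.6, -190.1, 145.2]
tcp_pos: [487.5, -186.4, 144.9]
ft_force: [-0.7, 0.8, 0.5]
```

```bash

python3 -m jog '[[[0,0,0.15],0],[[0,0,0.3],0],[[0,0,0.42],0],[[0,0,0.49],0],[[0,0,0.5],0]]'|grep tcp
python3 -m jog '[[[0,0,0],0],[[0,0,0],0],[[0,0,0],0],[[0,0,0],0],[[0,0,0],0]]' -0.5 25 |grep -E 'tcp|gap'
python3 -m jog '[[[0,0,0],0],[[0,0,0],0],[[0,0,0],0],[[0,0,0],0],[[0,0,0],0]]'|grep -E 'tcp|gap|grasp'
python3 -m jog '[[[0,0,-0.03],0],[[0,0,-0.1],0],[[0,0,-0.2],0],[[0,0,-0.3],0],[[0,0,-0.4],0]]'|grep -E 'ft|gap'
python3 -m jog '[[[-0.03,0.03,-0.03],0],[[-0.1,0.1,-0.05],0],[[-0.18,0.18,-0.05],0],[[-0.26,0.26,-0.05],0],[[-0.34,0.34,-0.05],0]]'|grep -E 'tcp|gap'
python3 -m jog '[[[-0.08,0.08,0],0],[[-0.16,0.16,0],0],[[-0.24,0.24,0],0],[[-0.31,0.31,0],0],[[-0.36,0.36,0],0]]'|grep -E 'tcp|gap'
python3 -m jog '[[[-0.02,0.02,0],0],[[-0.028,0.027,0],0],[[-0.028,0.027,0],0],[[-0.028,0.027,0],0]]'|grep -E 'tcp|ft'
```

```text
tcp_pos: [486.7, -185.2, 44.2]
tcp_pos: [487.8, -187.2, 45.2]
finger_gap: 0.685
tcp_pos: [487.8, -187.5, 45.2]
finger_gap: 0.584
grasp_force: 25.0
ft_force: [0.1, -0.4, -2.4]
finger_gap: 0.589
tcp_pos: [555.1, -117.3, 134.4]
finger_gap: 0.585
tcp_pos: [626.4, -43.3, 133.9]
finger_gap: 0.588
tcp_pos: [630.5, -40.5, 134.7]
ft_force: [0.1, -0.8, -3.2]
```

```bash

python3 -m jog '[[[0,0,0.08],0],[[0,0,0.18],0],[[0,0,0.27],0],[[0,0,0.35],0],[[0,0,0.4],0]]'|grep tcp
python3 -m jog '[[[0,0,0.03],0],[[0,0,0.042],0],[[0,0,0.046],0],[[0,0,0.05],0],[[0,0,0.05],0]]'|grep -E 'tcp|ft'
python3 -m jog '[[[0,0,0],0],[[0,0,0],0]]'|grep -E 'tcp|ft'
```

```text
tcp_pos: [629.7, -40.8, 53.4]
tcp_pos: [631.6, -40.1, 45.9]
ft_force: [-0.2, -0.5, -1.8]
tcp_pos: [631.4, -40.0, 45.8]
ft_force: [-1.2, 0.0, -2.4]
```

```bash

python3 -m jog '[[[0,0,0.004],0],[[0,0,0.004],0],[[0,0,0.004],0]]'|grep -E 'tcp|ft'
python3 -m jog '[[[0,0,0],0],[[0,0,0],0],[[0,0,0],0],[[0,0,0],0],[[0,0,0],0]]' 1 |grep gap
python3 -m jog '[[[0,0,0],0],[[0,0,-0.08],0],[[0,0,-0.25],0],[[0,0,-0.45],0],[[0,0,-0.65],0]]' |grep -E 'gap|tcp'
python3 -m jog '[[[0.03,-0.18,-0.1],0],[[0.06,-0.36,-0.12],0],[[0.09,-0.54,-0.12],0],[[0.115,-0.65,-0.12],0],[[0.115,-0.7,-0.12],0]]' |grep -E 'tcp'
python3 -m jog '[[[0,0,0],0],[[0,0,0],0],[[0,0,0],0]]' |grep -E 'tcp|ft'
python3 - <<'E'
from n import *
o,im=snap('wrist','w4.png'); print(o['clock'],o['tcp_pos']);rects(im,o)
E
```

```text
tcp_pos: [631.5, -40.0, 45.2]
ft_force: [-1.0, 1.0, 4.9]
finger_gap: 0.901
tcp_pos: [630.3, -39.9, 174.8]
finger_gap: 0.993
tcp_pos: [609.1, -183.6, 198.3]
tcp_pos: [610.5, -178.7, 198.0]
ft_force: [-0.2, 0.4, 0.2]
18.7833 [ 610.46278377 -178.72223531  197.98138735]
black px [157. 249.] xy [ 675.7 -271.9] size [31. 25.] long axis yaw 0.3
black px [350. 248.] xy [672.2 -83.1] size [31. 26.] long axis yaw 0.8
black px [ 49. 252.] xy [ 682.9 -386.6] size [115.  42.] long axis yaw -89.1
black px [440. 233.] xy [665.2  13.7] size [207. 141.] long axis yaw 17.3
green px [415.  45.] xy [485.9 -44.5] size [76. 71.] long axis yaw 1.6
blue px [252. 309.] xy [ 742.5 -179.1] size [242.  45.] long axis yaw -88.3
white px [190. 370.] xy [ 832.9 -257.8] size [375.  47.] long axis yaw -86.9
white px [373. 247.] xy [670.2 -61. ] size [58. 23.] long axis yaw 50.0
white px [134. 247.] xy [ 673.9 -294.1] size [58. 24.] long axis yaw -48.3
white px [254. 204.] xy [ 628.3 -177.6] size [77. 60.] long axis yaw 38.6
white px [ 59. 193.] xy [ 620.7 -362.4] size [72. 38.] long axis yaw -74.3
white px [64. 54.] xy [ 497.6 -341.4] size [78. 26.] long axis yaw -30.4
```

View pics/w4.png

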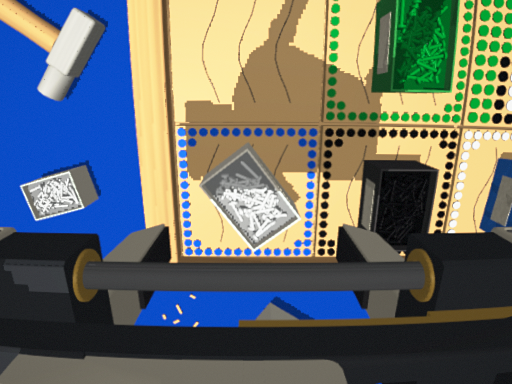

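The silver carton's rim corners are near (201,184), (245,146), (299,213) and (256,248). Green and black stand mid-section. Next I'll cast the corners.

```bash
python3 - <<'E'
from n import *
o=get_obs(); im=get_image('wrist')
P=cast(im,o,[[201,184],[245,146],[299,213],[256,248]],57)[:,:2]; print(np.round(P,1),P.mean(0)); print([np.linalg.norm(P[i]-P[i-1]) for i in range(4)])
d=P[2]-P[1]+P[3]-P[0]; print(np.degrees(np.arctan2(d[1],d[0])))
ring(im,o,'blue',(175,124,322,229)); 
print(cast(im,o,[[180,125],[322,128],[460,130]],12))
E
```

```text
[[ 609.5 -225.8]
 [ 574.4 -186.2]
 [ 635.9 -135.4]
 [ 672.4 -174.7]] [ 623.02507614 -180.52707393]
[np.float64(81.02916538021586), np.float64(52.87677370983588), np.float64(79.81090534906606), np.float64(53.65255796491643)]
39.32563563271586
ring blue 33 [ 615.6 -185. ] [100. 133.] 0.8
[[ 560.35228454 -252.9472741    12.        ]
 [ 561.00640931 -109.87084727   12.        ]
 [ 558.24455949   37.17678426   12.        ]]
```

```bash

python3 -m jog '[[[-0.062,-0.01,0.05],-0.05],[[-0.062,-0.01,0.12],-0.11],[[-0.062,-0.01,0.2],-0.17],[[-0.062,-0.01,0.25],-0.23],[[-0.062,-0.01,0.3],-0.29]]'|grep -E 'tcp'
python3 -m jog '[[[0,0,0],-0.03],[[0,0,0],-0.03],[[0,0,0],-0.03],[[0,0,0],-0.03]]'|grep -E 'tcp|rot|ft'
```

```text
tcp_pos: [622.7, -180.5, 137.3]
tcp_pos: [623.1, -181.5, 138.8]
tool_rot: [[-0.777, -0.63, 0.001], [-0.63, 0.777, -0.0], [-0.001, -0.001, -1.0]]
ft_force: [-0.2, -0.5, 0.3]
```

```bash

python3 -m jog '[[[0,0,0.12],0],[[0,0,0.24],0],[[0,0,0.36],0],[[0,0,0.44],0],[[0,0,0.467],0]]'|grep tcp
python3 -m jog '[[[0,0,0],0],[[0,0,0],0],[[0,0,0],0],[[0,0,0],0],[[0,0,0],0]]' -0.5 25 |grep -E 'tcp|gap'
python3 -m jog '[[[0,0,0],0],[[0,0,0],0],[[0,0,0],0],[[0,0,0],0],[[0,0,0],0]]'|grep -E 'tcp|gap|grasp'
python3 -m jog '[[[0,0,-0.03],0],[[0,0,-0.08],0],[[0,0,-0.16],0],[[0,0,-0.25],0],[[0,0,-0.3],0]]'|grep -E 'ft|gap'
python3 -m jog '[[[0.03,0.02,0],0.01],[[0.09,0.065,0],0.03],[[0.16,0.12,0],0.06],[[0.23,0.17,0],0.09],[[0.3,0.22,0],0.12]]'|grep -E 'tcp|rot|gap'
python3 - <<'E'
from h import *
o=get_obs(); R=np.array(o['tool_rot']); d=np.array([487,-187,0])-np.array([*o['tcp_pos'][:2],0]); print(R.T@d/200, np.degrees(np.arctan2(-R[1,0],-R[0,0])))
E
```

```text
tcp_pos: [621.6, -181.4, 44.1]
tcp_pos: [622.9, -182.2, 45.3]
finger_gap: 0.685
tcp_pos: [622.6, -182.0, 45.1]
finger_gap: 0.593
grasp_force: 24.9
ft_force: [0.8, 0.2, -3.5]
finger_gap: 0.586
tcp_pos: [546.3, -185.5, 103.9]
tool_rot: [[-0.91, -0.414, -0.002], [-0.414, 0.91, 0.001], [0.001, 0.002, -1.0]]
finger_gap: 0.587
[0.27323027 0.11590693 0.00054897] 24.483178579486413
```

```bash

python3 -m jog '[[[0.08,0.03,0],0.04],[[0.15,0.06,0],0.08],[[0.21,0.09,0],0.12],[[0.25,0.105,0],0.16],[[0.27,0.115,0],0.19]]'|grep -E 'tcp|gap'
python3 -m jog '[[[0,0,0],0.007],[[0,0,0],0.007],[[0,0,0],0.007],[[0,0,0],0.007]]'|grep -E 'tcp|rot|ft'
python3 -m jog '[[[0,0,0.05],0],[[0,0,0.13],0],[[0,0,0.2],0],[[0,0,0.25],0],[[0,0,0.28],0]]'|grep tcp
python3 -m jog '[[[0,0,0.01],0],[[0,0,0.015],0],[[0,0,0.02],0],[[0,0,0.02],0],[[0,0,0.02],0]]'|grep -E 'tcp|ft'
```

```text
tcp_pos: [487.3, -187.2, 104.2]
finger_gap: 0.587
tcp_pos: [489.9, -187.5, 104.7]
tool_rot: [[-1.0, -0.02, 0.0], [-0.02, 1.0, 0.0], [-0.0, 0.0, -1.0]]
ft_force: [0.2, -0.3, -3.8]
tcp_pos: [489.1, -187.1, 47.0]
tcp_pos: [490.0, -187.7, 45.4]
ft_force: [0.7, 0.7, -5.0]
```

```bash

python3 -m jog '[[[0,0,0.003],0],[[0,0,0.004],0],[[0,0,0.004],0]]'|grep -E 'tcp|ft'
python3 -m jog '[[[0,0,0],0],[[0,0,0],0],[[0,0,0],0],[[0,0,0],0],[[0,0,0],0]]' 1 |grep gap
python3 -m jog '[[[0,0,0],0],[[0,0,-0.08],0],[[0,0,-0.25],0],[[0,0,-0.45],0],[[0,0,-0.65],0]]' |grep -E 'gap|tcp'
python3 -m jog '[[[-0.07,0.16,-0.1],0],[[-0.14,0.34,-0.12],0],[[-0.22,0.5,-0.12],0],[[-0.29,0.66,-0.12],0],[[-0.36,0.82,-0.12],0]]' |grep -E 'tcp'
python3 -m jog '[[[-0.07,0.16,0],0],[[-0.14,0.32,0],0],[[-0.21,0.48,0],0],[[-0.27,0.6,0],0],[[-0.27,0.615,0],0]]' |grep -E 'tcp'
python3 -m jog '[[[0,0,0],0],[[0,0,0],0],[[0,0,0],0]]' |grep -E 'tcp|ft'
python3 - <<'E'
from n import *
o,im=snap('wrist','w5.png'); print(o['clock'],o['tcp_pos']);rects(im,o)
E
```

```text
tcp_pos: [490.0, -187.7, 45.1]
ft_force: [-1.4, 0.6, 5.7]
finger_gap: 0.901
tcp_pos: [488.8, -187.0, 174.8]
finger_gap: 1.0
tcp_pos: [558.8, -20.4, 198.1]
tcp_pos: [611.1, 106.3, 197.4]
tcp_pos: [609.8, 100.6, 197.9]
ft_force: [-0.5, 0.2, -0.1]
25.4667 [609.78770934 100.59219161 197.94824578]
black px [158. 249.] xy [675.1   7.8] size [30. 27.] long axis yaw 1.5
black px [349. 248.] xy [671.2 195.6] size [31. 25.] long axis yaw 0.9
black px [454. 274.] xy [702.1 321.5] size [137.  96.] long axis yaw -89.0
black px [ 77. 223.] xy [655.6 -76.9] size [180.  83.] long axis yaw -48.8
green px [91. 43.] xy [487.8 -37.8] size [73. 70.] long axis yaw 1.0
blue px [251. 309.] xy [741.7 100.1] size [242.  45.] long axis yaw -88.2
blue px [258. 201.] xy [625.5 104.7] size [89. 55.] long axis yaw -3.7
white px [196. 370.] xy [831.6  30.1] size [358.  45.] long axis yaw -87.0
white px [373. 247.] xy [669.2 218.1] size [58. 24.] long axis yaw 49.1
white px [134. 246.] xy [672.8 -14.3] size [57. 23.] long axis yaw -47.5
```

View pics/w5.png

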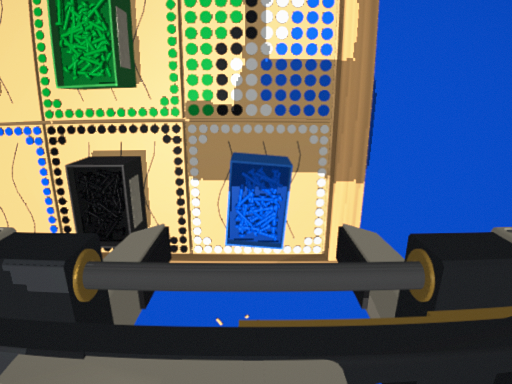

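Blue carton: rim from about (232,158) to (283,247), centre about (629,104.5), yaw -3.7°. I'll grip it.

```bash

python3 -m jog '[[[-0.094,0.018,0.12],0.04],[[-0.094,0.018,0.28],0.04],[[-0.094,0.018,0.43],0.04],[[-0.094,0.018,0.58],0.04],[[-0.094,0.018,0.69],0.04]]'|grep tcp
python3 -m jog '[[[0,0,0.04],0],[[0,0,0.075],0],[[0,0,0.075],0],[[0,0,0.075],0]]' |grep -E 'tcp|ft'
python3 -m jog '[[[0,0,0],0],[[0,0,0],0],[[0,0,0],0],[[0,0,0],0],[[0,0,0],0]]' -0.5 25 |grep gap
python3 -m jog '[[[0,0,0],0],[[0,0,0],0],[[0,0,0],0],[[0,0,0],0],[[0,0,0],0]]'|grep -E 'tcp|rot|gap|grasp'
python3 -m jog '[[[0,0,-0.03],0],[[0,0,-0.1],0],[[0,0,-0.2],0],[[0,0,-0.3],0],[[0,0,-0.4],0]]'|grep -E 'ft|gap'
python3 -m jog '[[[0,0,-0.06],0],[[0,0,-0.08],0],[[0,0,-0.08],0],[[0,0,-0.08],0]]'|grep -E 'tcp|gap'
```

```text
tcp_pos: [627.8, 104.2, 57.7]
tcp_pos: [629.9, 105.3, 46.5]
ft_force: [0.0, -0.1, 0.4]
finger_gap: 0.69
tcp_pos: [629.0, 105.7, 45.2]
tool_rot: [[-0.998, 0.065, 0.0], [0.065, 0.998, -0.0], [-0.0, -0.0, -1.0]]
finger_gap: 0.586
grasp_force: 25.0
ft_force: [-0.5, -0.3, -2.1]
finger_gap: 0.588
tcp_pos: [628.4, 105.8, 140.3]
finger_gap: 0.585
```

```bash

python3 -m jog '[[[-0.003,-0.04,0],-0.01],[[-0.01,-0.14,0],-0.025],[[-0.02,-0.26,0],-0.038],[[-0.029,-0.38,0],-0.038],[[-0.038,-0.5,0],-0.038]]'|grep -E 'tcp|gap'
python3 -m jog '[[[0,-0.12,0],0],[[0,-0.24,0],0],[[0,-0.36,0],0],[[0,-0.48,0],0],[[0,-0.6,0],0]]'|grep -E 'tcp|gap'
python3 -m jog '[[[0,-0.11,0],0],[[0,-0.2,0],0],[[0,-0.27,0],0],[[0,-0.32,0],0],[[0,-0.34,0],0]]'|grep -E 'tcp|gap'
python3 -m jog '[[[0,0,0],0],[[0,0,0],0],[[0,0,0],0]]'|grep -E 'tcp|rot|ft'
```

```text
tcp_pos: [629.2, 4.8, 139.3]
finger_gap: 0.588
tcp_pos: [630.9, -115.5, 139.2]
finger_gap: 0.588
tcp_pos: [632.4, -183.7, 140.1]
finger_gap: 0.59
tcp_pos: [632.8, -181.3, 141.0]
tool_rot: [[-1.0, -0.016, -0.0], [-0.016, 1.0, 0.001], [0.0, 0.001, -1.0]]
ft_force: [0.0, 0.2, -3.1]
```

```bash

python3 -m jog '[[[0,-0.018,0.08],0],[[0,-0.018,0.18],0],[[0,-0.018,0.28],0],[[0,-0.018,0.37],0],[[0,-0.018,0.43],0]]'|grep tcp
python3 -m jog '[[[0,0,0.025],0],[[0,0,0.038],0],[[0,0,0.042],0],[[0,0,0.046],0],[[0,0,0.046],0]]'|grep -E 'tcp|ft'
python3 -m jog '[[[0,0,0],0],[[0,0,0.002],0],[[0,0,0.004],0],[[0,0,0.004],0]]'|grep -E 'tcp|ft'
```

```text
tcp_pos: [632.2, -184.7, 53.3]
tcp_pos: [633.4, -186.3, 46.9]
ft_force: [0.7, 0.8, -4.0]
tcp_pos: [632.9, -186.1, 45.3]
ft_force: [0.1, 0.2, -3.0]
```

```bash

python3 -m jog '[[[0,0,0.002],0],[[0,0,0.004],0],[[0,0,0.004],0]]'|grep -E 'tcp|ft'
python3 -m jog '[[[0,0,0],0],[[0,0,0],0],[[0,0,0],0],[[0,0,0],0],[[0,0,0],0]]' 1 |grep gap
python3 -m jog '[[[0,0,0],0],[[0,0,-0.08],0],[[0,0,-0.2],0],[[0,0,-0.38],0],[[0.02,0,-0.5],0]]' |grep -E 'gap|tcp'
python3 -m jog '[[[0.18,0,0],0],[[0.36,0,0],0],[[0.52,0,0],0],[[0.64,0,0],0],[[0.695,0.004,0],0]]' |grep -E 'tcp'
python3 -m jog '[[[0,0,0],0],[[0,0,0],0],[[0,0,0],0]]' |grep -E 'tcp|ft'
```

```text
tcp_pos: [632.9, -186.2, 45.2]
ft_force: [-3.0, 1.0, 5.6]
finger_gap: 0.9
tcp_pos: [629.7, -186.2, 146.6]
finger_gap: 0.999
tcp_pos: [486.8, -186.9, 144.3]
tcp_pos: [490.9, -187.7, 144.5]
ft_force: [0.1, 0.1, -0.4]
```

```bash

python3 -m jog '[[[0,0,0.13],0],[[0,0,0.26],0],[[0,0,0.38],0],[[0,0,0.46],0],[[0,0,0.497],0]]'|grep tcp
python3 -m jog '[[[0,0,0],0],[[0,0,0],0],[[0,0,0],0],[[0,0,0],0],[[0,0,0],0]]' -0.5 25 |grep -E 'tcp|gap'
python3 -m jog '[[[0,0,0],0],[[0,0,0],0],[[0,0,0],0],[[0,0,0],0],[[0,0,0],0]]'|grep -E 'tcp|gap|grasp'
python3 -m jog '[[[0,0,-0.03],0],[[0,0,-0.1],0],[[0,0,-0.2],0],[[0,0,-0.3],0],[[0,0,-0.4],0]]'|grep -E 'ft|gap'
python3 -m jog '[[[-0.015,0.03,-0.05],0],[[-0.06,0.12,-0.08],0],[[-0.11,0.23,-0.08],0],[[-0.165,0.34,-0.08],0],[[-0.22,0.45,-0.08],0]]'|grep -E 'tcp|gap'
python3 -m jog '[[[-0.055,0.11,0],0],[[-0.11,0.22,0],0],[[-0.165,0.33,0],0],[[-0.22,0.44,0],0],[[-0.275,0.55,0],0]]'|grep -E 'tcp|gap'
python3 -m jog '[[[-0.055,0.11,0],0],[[-0.11,0.22,0],0],[[-0.16,0.32,0],0],[[-0.2,0.4,0],0],[[-0.215,0.45,0],0]]'|grep -E 'tcp|gap'
python3 -m jog '[[[0,0,0],0],[[0,0,0],0],[[0,0,0],0]]'|grep -E 'tcp|rot|ft'
```

```text
tcp_pos: [489.8, -186.7, 43.7]
tcp_pos: [490.2, -187.4, 44.9]
finger_gap: 0.691
tcp_pos: [490.0, -187.5, 44.9]
finger_gap: 0.588
grasp_force: 25.0
ft_force: [0.5, -0.2, -4.6]
finger_gap: 0.583
tcp_pos: [532.3, -95.3, 140.5]
finger_gap: 0.582
tcp_pos: [585.5, 15.8, 140.1]
finger_gap: 0.587
tcp_pos: [627.6, 107.1, 139.8]
finger_gap: 0.592
tcp_pos: [626.9, 103.9, 140.5]
tool_rot: [[-1.0, -0.014, -0.001], [-0.014, 1.0, -0.0], [0.001, -0.0, -1.0]]
ft_force: [-0.2, -0.2, -4.2]
```

```bash

python3 -m jog '[[[-0.005,0.005,0.08],0],[[-0.005,0.005,0.18],0],[[-0.005,0.005,0.28],0],[[-0.005,0.005,0.37],0],[[-0.005,0.005,0.43],0]]'|grep tcp
python3 -m jog '[[[0,0,0.025],0],[[0,0,0.038],0],[[0,0,0.044],0],[[0,0,0.046],0],[[0,0,0.046],0]]'|grep -E 'tcp|ft'
python3 -m jog '[[[0,0,0],0],[[0,0,0.001],0],[[0,0,0.002],0],[[0,0,0.002],0]]'|grep -E 'tcp|ft'
```

```text
tcp_pos: [627.4, 104.3, 53.1]
tcp_pos: [629.2, 105.6, 46.7]
ft_force: [-0.3, -0.4, -3.6]
tcp_pos: [628.7, 105.7, 45.5]
ft_force: [-0.1, -0.4, -4.6]
```

Lower slightly more, release, then retreat up over the panel for a check view.

```bash

python3 -m jog '[[[0,0,0.002],0],[[0,0,0.004],0],[[0,0,0.004],0]]'|grep -E 'tcp|ft'
python3 -m jog '[[[0,0,0],0],[[0,0,0],0],[[0,0,0],0],[[0,0,0],0],[[0,0,0],0]]' 1 |grep gap
python3 -m jog '[[[0,0,0],0],[[0,0,-0.08],0],[[0,0,-0.25],0],[[0,0,-0.45],0],[[0,0,-0.65],0]]' |grep -E 'gap|tcp'
python3 -m jog '[[[0.1,-0.1,-0.15],0],[[0.2,-0.2,-0.3],0],[[0.3,-0.3,-0.45],0],[[0.35,-0.45,-0.6],0],[[0.4,-0.6,-0.7],0]]' |grep -E 'tcp'
python3 -m jog '[[[0,-0.1,-0.1],0],[[0,-0.15,-0.2],0],[[0,-0.15,-0.3],0],[[0,-0.15,-0.3],0],[[0,-0.15,-0.3],0]]' |grep -E 'tcp|clock'
python3 - <<'E'
from n import *
o,im=snap('wrist','w6.png'); print(o['clock'],o['tcp_pos']);rects(im,o)
E
```

```text
tcp_pos: [628.7, 105.7, 45.0]
ft_force: [-0.4, -0.9, -1.7]
finger_gap: 0.898
tcp_pos: [628.0, 105.6, 175.3]
finger_gap: 0.999
tcp_pos: [549.7, -15.8, 317.6]
clock: 38.52
tcp_pos: [551.0, -45.7, 375.2]
38.5167 [550.97749662 -45.70396438 375.24617712]
black px [157. 249.] xy [ 706.9 -198.8] size [51. 42.] long axis yaw 0.1
black px [350. 248.] xy [701.7 111.3] size [52. 43.] long axis yaw 1.5
black px [453. 274.] xy [753.3 317.5] size [225. 158.] long axis yaw -89.2
black px [256. 202.] xy [626.9 -39.7] size [88. 50.] long axis yaw 0.1
green px [257. 105.] xy [483.6 -41.6] size [77. 50.] long axis yaw 1.7
blue px [303. 305.] xy [808.6  44.8] size [216.  57.] long axis yaw -89.7
blue px [154. 308.] xy [ 820.9 -213.4] size [89. 46.] long axis yaw -16.9
blue px [160. 204.] xy [ 629.9 -186.6] size [98. 62.] long axis yaw -4.4
white px [118. 374.] xy [ 978.5 -304.5] size [174.  45.] long axis yaw -85.0
white px [204. 308.] xy [ 820.8 -127.7] size [125.  73.] long axis yaw 85.9
white px [135. 246.] xy [ 702.5 -233.9] size [90. 38.] long axis yaw -45.8
white px [ 47. 197.] xy [ 621.9 -368.6] size [58. 40.] long axis yaw -74.0
white px [356. 220.] xy [657.2 117.9] size [173.  83.] long axis yaw 23.4
white px [ 52. 111.] xy [ 491.5 -339.7] size [82. 27.] long axis yaw -31.3
```

View pics/w6.png

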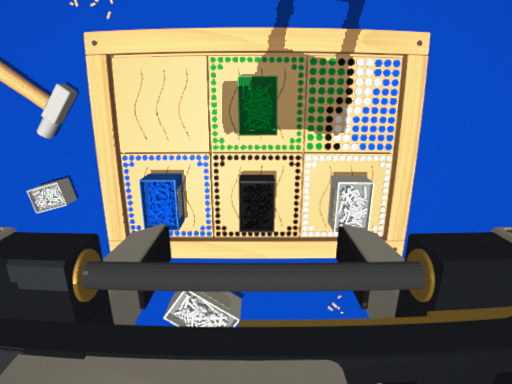

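Each carton stands mid-section on its own colour: green (257,105), blue (160,204), black (256,202), silver (352,205). The bare section is empty and the arm is clear, so I'll hand in.

```bash
python3 -m jog '[[[0,0,0],0],[[0,0,0],0],[[0,0,0],0]]' | head -2; python3 -c "
from cell import *
print(job_done())"
```

```text
clock: 38.82
tcp_pos: [550.6, -45.1, 373.5]
the job is handed in; nothing more can be done
None
```

All four cartons now stand in the middle of the sections matching their own screw colour, checked in a final wrist-camera view. The drill was left alone, and the job was handed in at 38.8 s of the 106 s allowed.

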